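# Load the button magazine onto its spindle

### The arm

A 6-joint arm with a two-finger parallel gripper is mounted at the origin on the work surface. World frame = base frame: x ahead of the robot, y to its left, z up, the work surface at z = 0. Lengths are in m, angles in rad, forces in N, time in s.
With the tool pointing down it reaches from about 0.35 to 0.975 m from the base axis. Payload 4.9 kg.
Tool frame: the origin (TCP) lies midway between the tips of the shut fingers; the grasp point (between the pads) lies 19 mm behind it (ctrl.hold_point_z is the distance from the TCP to the grasp point, in m); z points along the fingers, y is the line along which they close (so a half turn about z gives the same grasp; the last joint's range is limited). The gripper opens to 85 mm and grips with 20 to 120 N. Pads are 22 mm wide; open, the fingers measure 114 mm over their backs; the gripper's body (76 mm by 85 mm) begins 54 mm behind the grasp point. The pads swing forward as they close: fully open they stand 13 mm farther back than shut.
Start: joints at [1.094, 0.053, 1.613, -0, 1.476, -0.119], TCP at [0.219, 0.585, 0.207] pointing down, gripper open.
Joint ranges: [-3.01, 3.01], [-1.01, 2.22], [0.06, 2.58], [-1.02, 4.17], [0.09, 2.62], [-3.14, 3.14]. Speed limits (rad/s): [2.57, 2.57, 3.14, 3.14, 3.14, 3.14].

### API

Orientations are given as a rotation vector (axis times angle).
In Python, from station import status, viewer, finish_job, ctrl gives the robot as it stands.
- The arm moves only by the shell command python3 -m jog 'ROWS' [FORCE]. ROWS is JSON, a list of rows, each a list of 7 numbers: the turn, a rotation vector about the tool's x, y, z each as a share of 5 degrees, from -1 to 1, then the shift along the tool's x, y, z each as a share of 30 mm, from -1 to 1, then the opening, from -1 (shut) to 1 (fully open). A call has 1 to 5 rows; each row shifts and turns the commanded pose from where the row before left it, along the tool's axes as they then stand; what a row does not reach is not made up. A row lasts 1/8 s, in which the tool goes at most 62.5 mm and 10.7 degrees, less where a joint would pass 70% of its speed; a pose out of reach is approached as far as the arm can. A call with a number of a shift or a turn outside -1 to 1 is refused whole. A call with a gripper value outside its range is refused whole. The fingers move at their own pace and stop on an object; FORCE is the grip in N (left out, the last holds). Time passes only in rows, so rows that do not move let the fingers close. It gives the time, the measured TCP pose, the force, the opening and the grip force at its end, in the units of the state.
- status.get_obs(): the state, without advancing time (a new reading comes with each control period).
- viewer.get_image(name): name is "scene" or "top" or "wrist"; returns a dict with "img" (384x512x3 uint8, red, green, blue), "fovy" (degrees; the focal length in pixels is half the picture's height over the tangent of half this angle, whatever the lens; pixels are square), "cx", "cy" (the principal point, pixels), "rvec" (rotation vector, rad) and "tvec" (3), from world to camera coordinates, as OpenCV has them. Camera axes: x right, y down, z forward; pixel columns grow to the right and rows downward; lengths in m; the calibration is good to about 2 mm. A picture is of the moment at which its call begins. There is no depth.
- finish_job(): hands the job in; it is judged then, once.
The state is a dict: "t": time; "q": joint angles; "dq": joint speeds; "effort": joint torques, N m; "tool_pos": TCP position; "tool_rot": TCP orientation; "contact_force": force on the tool from outside, world axes, zero at the start; "wrist_torque": the same for the moment, N m; "opening": finger opening in m; "grip_force": force on a finger pad.
Only numpy, scipy, OpenCV 4.12 (cv2) and the standard library are available. Lean on these libraries where they do the work, as an engineer would, in place of code of your own. Each camera call takes 0.05 s, during which the arm holds its last target. There are 200 camera calls.

### The job

Load the blue button magazine into the loading stand: push it along the shelf onto the raised lift plate, up against the two stop posts so that its bore is over the brass spindle, press it fully down so that it slides over the spindle, and then swing the red keeper arm fully in over it. Leave the other things on the counter, on the stand's ledge and in the tray where they lie.

Things in the scene. Friction and masses are not known exactly. Their poses are not given: they have to be found in the camera images.
- stand: Fixed grey loading stand. Origin: on the spindle's axis at counter level, z up; its +x is the loading direction, from shelf to spindle. In its frame (mm): aluminium shelf x -209 to -54, y -70 to 70, top z 70; keeper post, 16 thick, at x 0, y -69; parts ledge with the toggle and a button, x -55 to 65, y 65 to 125, top z 24.
- spindle_top (a point): Centre of the brass spindle's top, 66 mm over the counter, just under the raised plate's top. The spindle is 34 mm in diameter up to 58 mm high, then tapers to 20 mm at this point.
- stops (a point): Midway between the tops of two upright steel stop posts, 12 mm in diameter, 95 mm high, at stand x 43, y -30 and 30 mm, beyond the spindle. A magazine touching both is within 1.5 mm of the spindle's axis.
- magazine: Blue plastic button magazine: a drum 90 mm in diameter and 50 mm tall, with a flat top and a 39 mm bore right through it, pale button discs around its side, 0.28 to 0.46 kg. Origin: centre of its underside, z up. It starts standing flat on the shelf, 105 to 160 mm short of the spindle.
- plate (a joint): Square steel lift plate, 104 mm, around the spindle, with a 38 mm hole. Value: m downward; 0 raised (its top at z = 69 mm, 1 mm below the shelf), 0.039 fully down (top at z = 30 mm). Stiff: it moves only when pressed with about 10 N and stays where it is left.
- keeper (a joint): Red keeper arm on the keeper post, rad: 0 fully in, at a stop (arm along stand +y, over the magazine's wall); grows as it swings out towards stand +x (1.57: along +x) and on towards -y, to 2.3. Starts at 1.5 to 2.1. About 1 N at its peg turns it; it stays where left. Arm at stand z 84 to 92 mm: just over a lowered magazine (top at 80), in the way of a raised one.
- keeper_peg (a point): Top of the black upright peg near the end of the keeper arm, 40 mm from the arm's pivot: 12 mm in diameter, rising from the arm's top (stand z = 92 mm) to this point at z = 132 mm.
- buckle: Bystander: bronze coat buckle, 78 x 58 x 7 mm, in the tray; origin at the centre of its underside.
- toggle: Bystander: olive toggle, 60 mm long, 18 mm thick, on the stand's parts ledge; origin at the centre of its underside.
- button_a: Bystander: tin uniform button, 34 mm in diameter, 8 mm tall, on the stand's parts ledge; origin at the centre of its underside.
- button_b: Bystander: tin uniform button like the other, in the tray; origin at the centre of its underside.
- ring_dish: Bystander: white ceramic ring dish, 90 mm in diameter, 28 mm tall, in the tray; origin at the centre of its underside.
- brush: Bystander: wooden clothes brush, 170 x 55 x 40 mm, bristles down on the counter; origin at the centre of its underside.
- spare: Bystander: spare grey magazine, same size as the blue one, standing on the counter; origin at the centre of its underside.
Things that resemble listed ones, but are neither listed nor needed, are in the scene too. Of the things shaped like the magazine, the blue one is meant.

How it is judged:
By the outcome, as a careful person would: the job done as asked, in the order asked, and still so for the second after the job is handed in, with the robot touching nothing.
It also fails if it takes over 58 s, if anything falls off the work surface, if the arm or the gripper's body presses on something with over 40 N, if the wrist force passes 120 N, or if a joint passes its speed limit or range.

## Working session

There is one attempt and no reset: what is moved stays moved. The work goes in short steps, Python scripts to look and compute and a shell command to move; the robot and the scene stay as the last step left them, time stands still between calls to the robot, and variables do not carry over. Pictures are saved under pics/ and viewed, at most 10 in all, crops included, and the job is handed in when it is done.

```bash
ls; mkdir -p pics; python3 - <<'E'
from station import status, viewer
import cv2,pickle
o=status.get_obs();print({k:(o[k]) for k in('t','tool_pos','tool_rot','opening','contact_force')})
for n in('scene','top'):
    v=viewer.get_image(n);pickle.dump(v,open(n+'.pkl','wb'))
    print(n,v['fovy'],v['cx'],v['cy'],v['rvec'],v['tvec'])
    cv2.imwrite(f'pics/{n}0.png',cv2.resize(v['img'][:,:,::-1],(800,600),interpolation=cv2.INTER_CUBIC))
E
```

```text
pics
{'t': 0.0, 'tool_pos': array([0.21856882, 0.58482624, 0.20547475]), 'tool_rot': array([-5.58845744e-01, -3.09093249e+00,  3.04480543e-03]), 'opening': 0.08469724563341892, 'contact_force': array([-0.80097567,  0.31174615,  0.40657118])}
scene 51.957591923073366 261.381095588499 185.78045388595686 [ 2.27788073  1.34209912 -0.38383275] [-0.32500208 -0.34264952  1.50820344]
top 42.23717807637254 263.2316162321555 200.1856430449892 [ 2.09838295 -2.11704338  0.22387348] [0.04718407 0.56312916 1.51472745]
```

View pics/scene0.png

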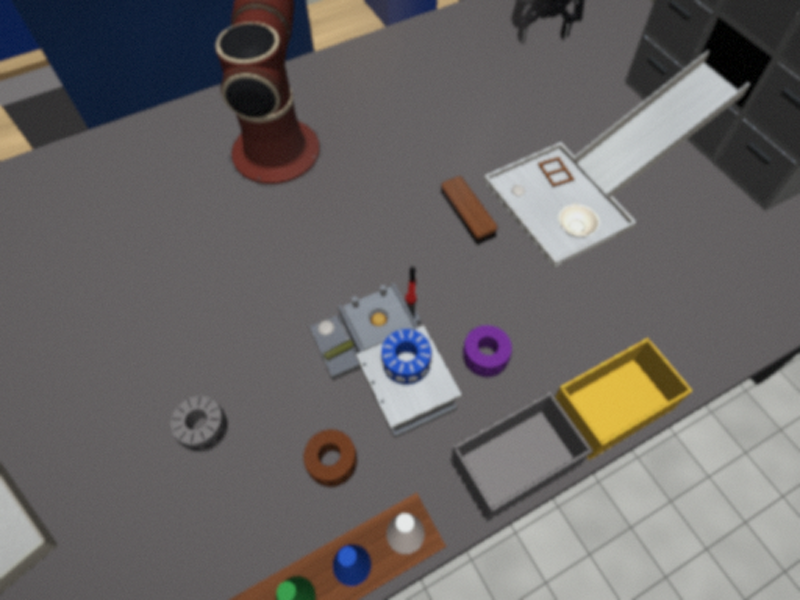

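View pics/top0.png

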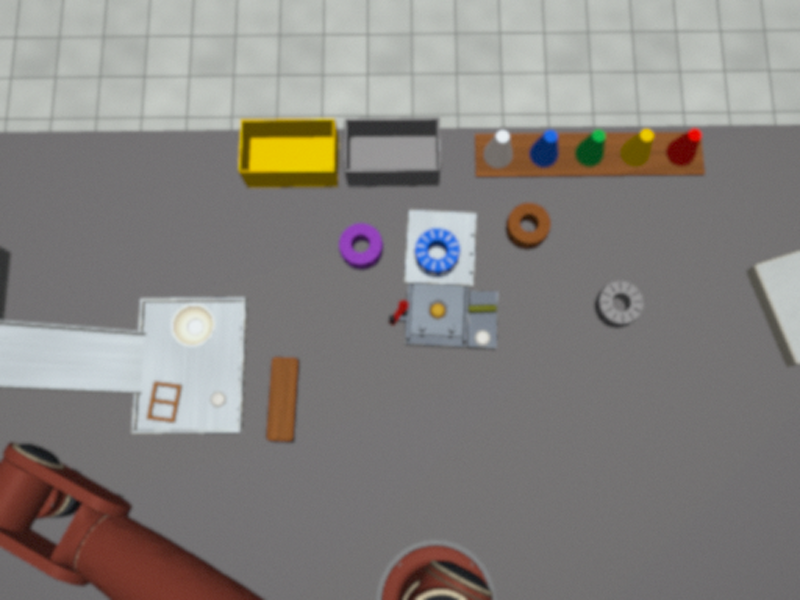

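The scene shows the blue magazine at about (406,352), the spindle at (378,318) and the keeper peg at (412,270). The top view shows the magazine at (437,251), the spindle at (437,310) and the peg at (392,320). The stand loads toward the robot, in world -x. I'll enlarge both around the stand.

```bash
python3 - <<'E'
import cv2,pickle,numpy as np
a=pickle.load(open('scene.pkl','rb'))['img'];b=pickle.load(open('top.pkl','rb'))['img']
# scene crop x195-305,y160-280 ; top crop x240-330,y130-228
A=cv2.resize(a[160:280,195:305],None,fx=5,fy=5,interpolation=cv2.INTER_CUBIC)
B=cv2.resize(b[128:228,242:322],None,fx=6,fy=6,interpolation=cv2.INTER_CUBIC)
cv2.imwrite('pics/sc_crop.png',A[:,:,::-1]);cv2.imwrite('pics/top_crop.png',B[:,:,::-1])
E
```

```text
(no output)
```

View pics/sc_crop.png

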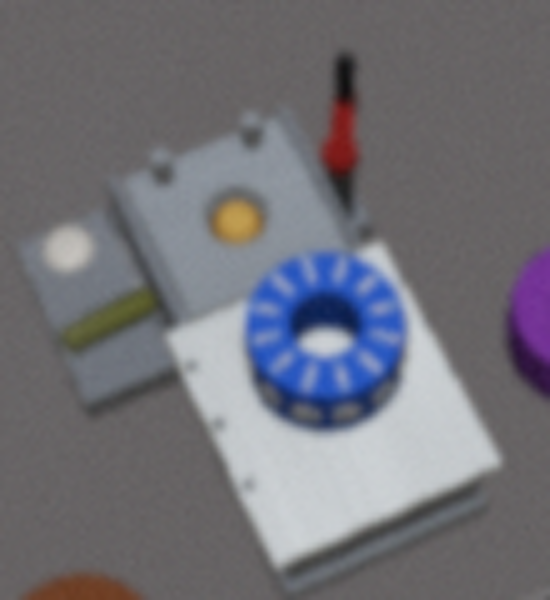

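View pics/top_crop.png

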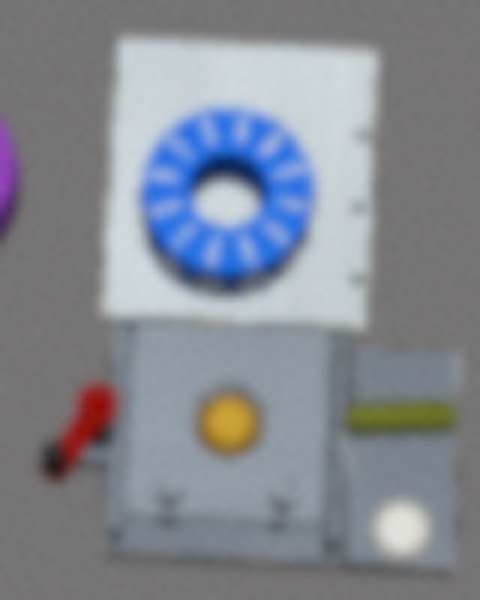

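In the scene crop: spindle (237,222), stop tops (162,158) and (252,120), magazine top (326,325), peg top (345,58). In the top crop: spindle (229,420), stops (168,500) and (283,510), magazine top (228,193), peg about (48,460). Both crops also show the shelf corners. Next step is to triangulate.

```bash
cat > h.py <<'E'
import cv2,numpy as np
def cam(v):
    f=v['img'].shape[0]/2/np.tan(np.radians(v['fovy']/2))
    K=np.array([[f,0,v['cx']],[0,f,v['cy']],[0,0,1.]])
    return K,cv2.Rodrigues(np.array(v['rvec'],float))[0],np.array(v['tvec'],float)
def P(v):
    K,R,t=cam(v);return K@np.c_[R,t]
def tri(v1,p1,v2,p2):
    X=cv2.triangulatePoints(P(v1),P(v2),np.array(p1,float).reshape(2,1),np.array(p2,float).reshape(2,1));return X[:3,0]/X[3,0]
def proj(v,X):
    x=P(v)@np.append(X,1);return x[:2]/x[2]
def atz(v,p,z):
    K,R,t=cam(v);C=-R.T@t;d=R.T@np.linalg.inv(K)@np.array([p[0],p[1],1.]);return C+d*(z-C[2])/d[2]
def c(p,s,x0,y0): return ((p[0]+.5)/s-.5+x0,(p[1]+.5)/s-.5+y0)
E
python3 - <<'E'
import pickle;from h import *
np.set_printoptions(precision=4,suppress=True)
a=pickle.load(open('scene.pkl','rb'));b=pickle.load(open('top.pkl','rb'))
pts=dict(spindle=((237,222),(229,420),.066),stopL=((162,158),(283,508),.095),stopR=((252,120),(168,497),.095),mag=((326,325),(228,193),.12),peg=((345,58),(48,460),.132),pivot=((340,150),(97,400),.092),
sA=((168,335),(365,328),.07),sB=((382,240),(103,315),.07),sC=((500,463),(118,37),.07),sD=((280,567),(380,48),.07))
for n,(p,q,z) in pts.items():
    p=c(p,5,195,160);q=c(q,6,242,128)
    print(n,tri(a,p,b,q),atz(a,p,z)[:2],atz(b,q,z)[:2])
E
```

```text
spindle [ 0.5711 -0.0104  0.0617] [ 0.5732 -0.0117] [ 0.5703 -0.0101]
stopL [ 0.52   -0.0359  0.0824] [ 0.5276 -0.037 ] [ 0.5173 -0.0361]
stopR [0.5253 0.0234 0.0872] [0.5301 0.0224] [0.5236 0.0228]
mag [ 0.6801 -0.0095  0.1149] [ 0.6825 -0.0102] [ 0.6784 -0.0097]
peg [0.5368 0.0833 0.127 ] [0.5396 0.0813] [0.5358 0.0834]
pivot [0.5748 0.0588 0.0956] [0.5728 0.0595] [0.5757 0.0591]
sA [ 0.6198 -0.0824  0.0657] [ 0.6222 -0.082 ] [ 0.6185 -0.0826]
sB [0.6274 0.0565 0.0692] [0.6281 0.0574] [0.6269 0.0559]
sC [0.7825 0.0463 0.068 ] [0.7829 0.0451] [0.782  0.0467]
sD [ 0.7752 -0.0931  0.0694] [ 0.7762 -0.0906] [ 0.7744 -0.0947]
```

```bash
python3 -m jog '[[0,0,-1,0,0,0,0.41],[0,0,-1,0,0,0,0.41],[0,0,-1,0,0,0,0.41],[0,0,-0.42,0,0,0,0.41]]' 20
python3 -m jog '[[0,0,0,-1,-1,0,0.41],[0,0,0,-1,-1,0,0.41],[0,0,0,-1,-1,0,0.41],[0,0,0,-1,-1,0,0.41],[0,0,0,-1,-1,0,0.41]]'
cat > rel.py <<'E'
from station import status;from scipy.spatial.transform import Rotation as R;import numpy as np
np.set_printoptions(precision=4,suppress=True)
o=np.array([.571,-.0103]);ex=np.array([-.9982,.06]);ey=np.array([-.06,-.9982])
s=status.get_obs();d=s['tool_pos'][:2]-o
m=R.from_rotvec(s['tool_rot']).as_matrix()
print('t',s['t'],'stand xyz',d@ex,d@ey,s['tool_pos'][2],'yaw err deg',np.degrees(np.arctan2(m[:2,0]@ey,m[:2,0]@ex)),'tz',m[:,2],'F',s['contact_force'],'open',s['opening'],'grip',s['grip_force'])
E
python3 rel.py
```

```text
t: 0.6
tool_pos: [0.2187, 0.5851, 0.206]
tool_rot: [-0.092, -3.14, 0.002]
contact_force: [-0.7, -0.8, -0.8]
opening: 0.0603
grip_force: 0.0
t: 1.23
tool_pos: [0.3604, 0.4256, 0.2065]
tool_rot: [-0.094, -3.14, 0.0]
contact_force: [0.4, 0.8, 0.1]
opening: 0.06
grip_force: 0.0
t 1.225 stand xyz 0.23639893584811694 -0.4224525802679443 0.20652271499569597 yaw err deg 0.023232409225042945 tz [-0.0001 -0.0001 -1.    ] F [0.4231 0.7802 0.0768] open 0.060030662010341726 grip 0.0
```

```bash
for i in 1; do python3 -m jog '[[0,0,0,-1,-1,0,0.41],[0,0,0,-1,-1,0,0.41],[0,0,0,-1,-1,0,0.41],[0,0,0,-1,-1,0,0.41],[0,0,0,-1,-1,0,0.41]]' >/dev/null;done
python3 -m jog '[[0,0,0,-1,-1,0,0.41],[0,0,0,-1,-1,0,0.41],[0,0,0,-1,-1,0,0.41],[0,0,0,-1,-1,0,0.41],[0,0,0,-1,-1,0,0.41]]' >/dev/null
python3 -m jog '[[0,0,0,-1,-1,0,0.41],[0,0,0,-1,-1,0,0.41],[0,0,0,-0.6,-1,0,0.41],[0,0,0,0,0,0,0.41]]'; python3 rel.py
```

```text
t: 2.98
tool_pos: [0.7144, 0.0127, 0.2058]
tool_rot: [-0.099, -3.139, 0.0]
contact_force: [0.0, 0.1, -0.5]
opening: 0.0604
grip_force: 0.0
t 2.975 stand xyz -0.1418091966689361 -0.03159680257274125 0.20577625307424963 yaw err deg -0.15647654774210357 tz [-0.001  -0.0002 -1.    ] F [ 0.0409  0.1289 -0.4572] open 0.060446943496452354 grip 0.0
```

```bash
python3 -m jog '[[0,0,0,-1,-1,0,0.41],[0,0,0,0,-0.05,0.5,0.41],[0,0,0,0,0,1,0.41],[0,0,0,0,0,1,0.41],[0,0,0,0,0,1,0.41]]' >/dev/null
python3 -m jog '[[0,0,0,0,0,0.75,0.41],[0,0,0,0,0,0,0.41]]'; python3 rel.py
```

```text
t: 3.85
tool_pos: [0.7397, -0.0171, 0.0759]
tool_rot: [-0.092, -3.135, -0.001]
contact_force: [0.2, -0.5, 0.4]
opening: 0.0603
grip_force: 0.0
t 3.85 stand xyz -0.168801524759866 -0.0032883092506131887 0.07592437707500571 yaw err deg 0.07532982927544452 tz [-0.0055  0.0009 -1.    ] F [ 0.2448 -0.4689  0.4117] open 0.060272283042839485 grip 0.0
```

```bash
python3 -m jog '[[0,0,0,0.5,-0.1,0,0.41],[0,0,0,0.5,0,0,0.41],[0,0,0,0.5,0,0,0.41],[0,0,0,0.5,0,0,0.41],[0,0,0,0.5,0,0,0.41]]'
python3 -m jog '[[0,0,0,0.4,0,0,0.41],[0,0,0,0.3,0,0,0.41],[0,0,0,0.2,0,0,0.41],[0,0,0,0,0,0,0.41]]'; python3 rel.py
```

```text
t: 4.47
tool_pos: [0.6687, -0.0167, 0.0822]
tool_rot: [0.093, 3.134, -0.001]
contact_force: [3.8, -0.5, -0.4]
opening: 0.0601
grip_force: 1.5
t: 4.97
tool_pos: [0.6405, -0.0152, 0.0802]
tool_rot: [0.093, 3.139, -0.0]
contact_force: [3.2, 0.9, 3.1]
opening: 0.0602
grip_force: 1.7
t 4.975 stand xyz -0.06966727212080019 0.0007192662110967894 0.08016823848489804 yaw err deg 0.03266962551552083 tz [ 0.0017 -0.0002 -1.    ] F [3.1974 0.9459 3.0666] open 0.06022587782571721 grip 1.7357691179495305
```

```bash
python3 -m jog '[[0,0,0,0.25,0,0,0.41],[0,0,0,0.25,0,0,0.41],[0,0,0,0.15,0,0,0.41],[0,0,0,0,0,0,0.41]]'; python3 rel.py
python3 -m jog '[[0,0,0,0.1,0,0,0.41],[0,0,0,0.1,0,0,0.41],[0,0,0,0,0,0,0.41]]'; python3 rel.py
```

```text
t: 5.48
tool_pos: [0.6192, -0.0138, 0.0784]
tool_rot: [-0.093, -3.138, -0.0]
contact_force: [1.1, -0.1, 1.7]
opening: 0.0604
grip_force: 1.0
t 5.475 stand xyz -0.04832524909755339 0.0006506084143717378 0.07842307116817085 yaw err deg 0.03975860836350682 tz [-0.0025  0.0002 -1.    ] F [ 1.0542 -0.0816  1.7036] open 0.06039477658347398 grip 0.9608409709471744
t: 5.85
tool_pos: [0.6136, -0.0135, 0.0785]
tool_rot: [-0.093, -3.138, -0.0]
contact_force: [0.8, -0.5, 0.3]
opening: 0.0602
grip_force: 0.6
t 5.85 stand xyz -0.04266778066844197 0.0006461959649831861 0.07849541734214563 yaw err deg 0.04053320105342649 tz [-0.0022  0.0003 -1.    ] F [ 0.836  -0.4788  0.2657] open 0.06023460943459216 grip 0.6163819581706775
```

```bash
python3 -m jog '[[0,0,0,0.1,0,0,0.41],[0,0,0,0.1,0,0,0.41],[0,0,0,0,0,0,0.41]]'; python3 -m jog '[[0,0,0,0.07,0,0,0.41],[0,0,0,0,0,0,0.41]]'; python3 rel.py
python3 - <<'E'
from station import viewer
import cv2,pickle,numpy as np
a=viewer.get_image('scene');pickle.dump(a,open('scene1.pkl','wb'));b=viewer.get_image('top');pickle.dump(b,open('top1.pkl','wb'))
A=cv2.resize(a['img'][160:260,195:290],None,fx=4,fy=4,interpolation=cv2.INTER_CUBIC)
B=cv2.resize(b['img'][140:240,240:330],None,fx=4,fy=4,interpolation=cv2.INTER_CUBIC)
cv2.imwrite('pics/p2.png',np.hstack([A,B])[:,:,::-1])
E
```

```text
t: 6.22
tool_pos: [0.611, -0.0133, 0.0804]
tool_rot: [0.093, 3.134, 0.0]
contact_force: [8.7, -0.1, -1.0]
opening: 0.0601
grip_force: 3.9
t: 6.48
tool_pos: [0.6106, -0.0133, 0.0815]
tool_rot: [0.093, 3.129, -0.0]
contact_force: [12.3, 1.1, -0.6]
opening: 0.0602
grip_force: 5.3
t 6.475 stand xyz -0.0397062632223476 0.000600333636889725 0.08147635119838556 yaw err deg 0.03759449091891995 tz [ 0.0109 -0.0004 -0.9999] F [12.2999  1.1243 -0.5937] open 0.06022799824281201 grip 5.2693841443397105
```

View pics/p2.png

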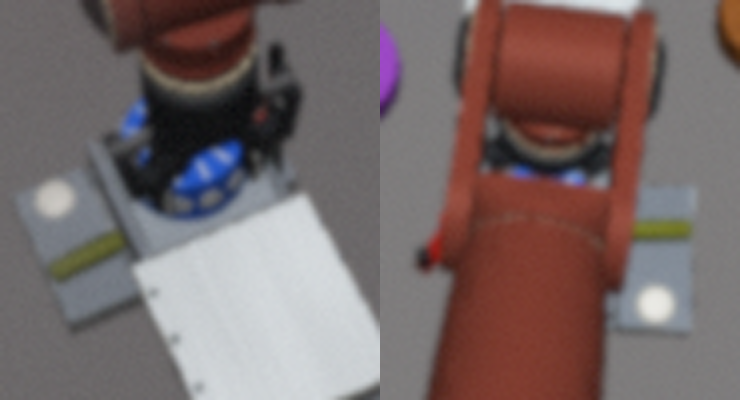

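The magazine is on the plate in the left half, near (205,180), and the stop shows as a hard 12 N. I'll back off, rise and move over its centre.

```bash
python3 -m jog '[[0,0,0,-0.7,0,0,0.41],[0,0,0,0,0,-1,0.41],[0,0,0,0,0,-1,0.41],[0,0,0,0,0,-0.2,0.18],[0,0,0,0,0,0,0.18]]'; python3 rel.py
```

```text
t: 7.2
tool_pos: [0.6268, -0.0143, 0.1446]
tool_rot: [-0.093, -3.139, -0.0]
contact_force: [1.0, 0.6, -0.4]
opening: 0.0501
grip_force: 0.0
t 7.2 stand xyz -0.05597312888588457 0.000644126990643659 0.14459742216083354 yaw err deg 0.0418928412116508 tz [-0.0011  0.0001 -1.    ] F [ 0.9826  0.6353 -0.3755] open 0.050071424021558265 grip 0.0
```

```bash
python3 -m jog '[[0,0,0,0.95,0,0,0.18],[0,0,0,0.95,0,0,0.18],[0,0,0,0,0,0.5,0.18],[0,0,0,0,0,0.3,0.18],[0,0,0,0,0,0,0.18]]'; python3 rel.py
```

```text
t: 7.82
tool_pos: [0.5698, -0.0109, 0.1189]
tool_rot: [-0.093, -3.137, -0.001]
contact_force: [0.2, -0.7, -0.5]
opening: 0.0502
grip_force: 0.0
t 7.825 stand xyz 0.0011870377302601594 0.0007101990333892432 0.11894192232452766 yaw err deg 0.03307325284059434 tz [-0.0036  0.0005 -1.    ] F [ 0.2311 -0.6654 -0.4884] open 0.0502193837025477 grip 0.0
```

```bash
python3 -m jog '[[0,0,0,0,0,0.3,0.18],[0,0,0,0,0,0.3,0.18],[0,0,0,0,0,0,0.18]]'; python3 rel.py;  python3 -m jog '[[0,0,0,0,0,0.25,0.18],[0,0,0,0,0,0.25,0.18],[0,0,0,0,0,0,0.18]]'; python3 rel.py
```

```text
t: 8.2
tool_pos: [0.5698, -0.0109, 0.1019]
tool_rot: [-0.093, -3.138, -0.0]
contact_force: [-0.4, -0.6, 0.5]
opening: 0.0506
grip_force: 0.0
t 8.2 stand xyz 0.001127911864443371 0.0006862361698069309 0.10190249129323597 yaw err deg 0.041243979020127164 tz [-0.0021  0.0003 -1.    ] F [-0.37   -0.6278  0.4723] open 0.05057559033764849 grip 0.0
t: 8.57
tool_pos: [0.5705, -0.011, 0.0879]
tool_rot: [-0.093, -3.14, -0.0]
contact_force: [-0.1, -0.3, 0.1]
opening: 0.0503
grip_force: 0.0
t 8.575 stand xyz 0.00041269943732148923 0.000739632313930799 0.08794943299617904 yaw err deg 0.03748123544437385 tz [-0.  0. -1.] F [-0.1055 -0.2708  0.0848] open 0.050267888820944934 grip 0.018567626393632963
```

```bash
python3 - <<'E'
from station import viewer
import cv2,pickle,numpy as np
a=viewer.get_image('scene');w=viewer.get_image('wrist');pickle.dump(w,open('w1.pkl','wb'))
A=cv2.resize(a['img'][160:260,195:290],None,fx=4,fy=4,interpolation=cv2.INTER_CUBIC)
B=cv2.resize(w['img'],None,fx=400/512,fy=400/512)
B=cv2.copyMakeBorder(B,0,400-B.shape[0],0,0,0)
cv2.imwrite('pics/p3.png',np.hstack([A,B])[:,:,::-1])
E
```

```text
(no output)
```

View pics/p3.png

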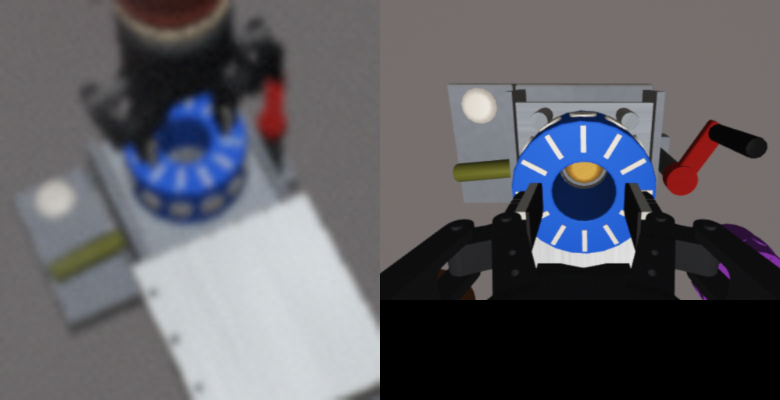

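The wrist view shows the drum top centred near (584,187) with the bore at (584,190), and the fingers at or above the wall. The scene crop shows the drum top at (185,142). I'll triangulate its height.

```bash
python3 - <<'E'
import pickle;from h import *
np.set_printoptions(precision=4,suppress=True)
a=pickle.load(open('scene1.pkl','rb'));w=pickle.load(open('w1.pkl','rb'))
o=np.array([.571,-.0103]);ex=np.array([-.9982,.06]);ey=np.array([-.06,-.9982])
p=c((185,142),4,195,160);q=((584-380)/.78125,187/.78125)
X=tri(a,p,w,q);print(X,(X[:2]-o)@ex,(X[:2]-o)@ey)
for z in(.08,.1,.12):print(z,[((atz(v,u,z)[:2]-o)@ex,(atz(v,u,z)[:2]-o)@ey) for v,u in((a,p),(w,q))])
K,R,t=cam(w);print('campos',-R.T@t, 'size px', K[0,0])
# expected ellipse rows extents for drum at given z, centred stand (1,0)
for z in(.08,.119):
    C=o+.001*ex
    print(z,[proj(w,np.append(C+.045*d,z))*.78125+[380,0] for d in(ex,-ex,ey,-ey)],[proj(a,np.append(C+.045*d,z)) for d in(ex,-ex,ey,-ey)])
print('spindle',proj(w,np.append(o,.066))*.78125+[380,0])
E
```

```text
[ 0.5674 -0.0105  0.1092] 0.00359261310082369 0.0003727432132372096
0.08 [(np.float64(0.01967724937697193), np.float64(-0.005519760315541791)), (np.float64(-0.009478949350488763), np.float64(0.000697640268396427))]
0.1 [(np.float64(0.00863166101062726), np.float64(-0.0016823314030837801)), (np.float64(-0.00045719363441928734), np.float64(0.000778710821789102))]
0.12 [(np.float64(-0.0024139273557173026), np.float64(0.002155097509374237)), (np.float64(0.008564562081650079), np.float64(0.000859781375181772))]
campos [ 0.5018 -0.0075  0.2545] size px 316.9536619610687
0.08 [array([585.1366, 114.35  ]), array([584.7896, 226.619 ]), array([525.2121, 174.1309]), array([644.682 , 174.2338])] [array([235.6996, 189.0468]), array([247.9674, 212.7806]), array([227.823, 206.435]), array([255.3879, 195.0588])]
0.119 [array([585.6761, 123.7748]), array([585.1662, 260.7196]), array([510.619 , 197.8314]), array([660.1666, 197.9555])] [array([234.9104, 182.238 ]), array([247.5121, 206.4169]), array([226.7808, 199.9487]), array([255.159 , 188.3565])]
spindle [584.8284 169.0059]
```

```bash
python3 - <<'E'
import pickle,cv2
w=pickle.load(open('w1.pkl','rb'))['img']
cv2.imwrite('pics/p4.png',cv2.resize(w[90:340,130:400],None,fx=2.4,fy=2.4,interpolation=cv2.INTER_CUBIC)[:,:,::-1])
E
```

```text
(no output)
```

View pics/p4.png

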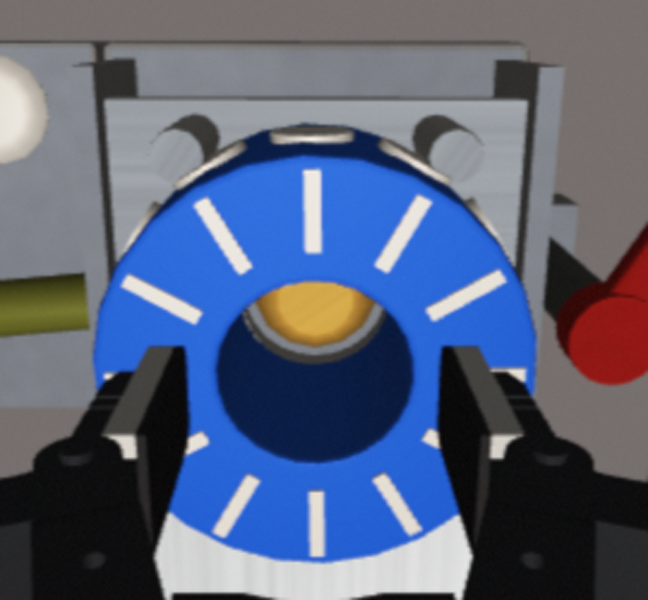

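```bash
python3 -m jog '[[0,0,0,0,0,0.2,0.18],[0,0,0,0,0,0,0.18]]'; python3 -m jog '[[0,0,0,0,0,0.2,0.18],[0,0,0,0,0,0,0.18]]'; python3 rel.py
```

```text
t: 8.93
tool_pos: [0.5705, -0.011, 0.0827]
tool_rot: [-0.093, -3.14, 0.0]
contact_force: [-1.8, 0.9, 2.9]
opening: 0.0505
grip_force: 1.9
t: 9.18
tool_pos: [0.5706, -0.011, 0.0767]
tool_rot: [0.093, 3.14, -0.0]
contact_force: [-1.6, 1.0, 5.3]
opening: 0.0503
grip_force: 2.1
t 9.175 stand xyz 0.00037145819247289273 0.000739268125175792 0.07670001535073949 yaw err deg 0.04436993128110328 tz [ 0.0001 -0.0001 -1.    ] F [-1.6445  0.9732  5.2862] open 0.050272364839671284 grip 2.062266215156039
```

```bash
cat > drum.py <<'E'
# fit height/position of drum's top bore ellipse in wrist picture: bright blue region extents
from station import viewer;from h import *;import pickle
from scipy.optimize import least_squares
w=viewer.get_image('wrist');pickle.dump(w,open('w2.pkl','wb'))
im=w['img'].astype(int);m=((im[:,:,2]>150)&(im[:,:,2]-im[:,:,0]>80)).astype(np.uint8)
n,l,s,_=cv2.connectedComponentsWithStats(m);k=1+np.argmax(s[1:,4]);print('blob',s[k])
x,y,W,H=s[k][:4]
o=np.array([.571,-.0103]);ex=np.array([-.9982,.06]);ey=np.array([-.06,-.9982])
th=np.linspace(0,2*np.pi,181)
def f(p):
    q=np.array([proj(w,np.append(o+(p[0]+.045*np.cos(t))*ex+(p[1]+.045*np.sin(t))*ey,p[2])) for t in th])
    return [q[:,0].min()-x+.5,q[:,0].max()-x-W+.5,q[:,1].min()-y+.5,q[:,1].max()-y-H+.5]
r=least_squares(f,[0,0,.1],x_scale=.01);print('drum top stand xyz',r.x.round(4),'res px',r.fun.round(2))
E
python3 drum.py; python3 -m jog '[[0,0,0,0,0,0.25,0.18],[0,0,0,0,0,0,0.18]]'; python3 drum.py;python3 rel.py
```

```text
blob [  169   155   185   169 14101]
drum top stand xyz [0.0017 0.0009 0.1012] res px [ 0.24 -0.24 -0.25  0.29]
t: 9.48
tool_pos: [0.5707, -0.011, 0.069]
tool_rot: [0.093, 3.14, -0.0]
contact_force: [-1.2, 0.2, 4.0]
opening: 0.0503
grip_force: 1.7
blob [  169   154   184   170 14135]
drum top stand xyz [0.0017 0.0011 0.0934] res px [-0.22  0.22  0.22 -0.26]
t 9.525 stand xyz 0.00021014019949367393 0.0007483873039472621 0.06898977840950828 yaw err deg 0.03938880375357611 tz [ 0.0005 -0.0001 -1.    ] F [-0.7952 -0.0912  4.0244] open 0.05055095423258716 grip 1.8235473451204598
```

The drum is going down level with the tool. I'll continue to the bottom stop.

```bash
python3 -m jog '[[0,0,0,0,0,0.2,0.18],[0,0,0,0,0,0.2,0.18],[0,0,0,0,0,0,0.18]]'; python3 -m jog '[[0,0,0,0,0,0.1,0.18],[0,0,0,0,0,0,0.18]]'; python3 drum.py;python3 rel.py
```

```text
t: 9.9
tool_pos: [0.5708, -0.011, 0.0569]
tool_rot: [0.093, 3.139, -0.0]
contact_force: [-1.3, 0.1, 4.2]
opening: 0.0501
grip_force: 1.7
t: 10.15
tool_pos: [0.5708, -0.011, 0.0542]
tool_rot: [0.093, 3.14, -0.0]
contact_force: [-1.4, 1.5, 5.7]
opening: 0.0503
grip_force: 2.6
blob [  169   154   185   170 14175]
drum top stand xyz [0.0018 0.0009 0.079 ] res px [ 0.01 -0.01 -0.01  0.01]
t 10.2 stand xyz 0.00011558154011020037 0.0007466532581539779 0.05422274859429493 yaw err deg 0.04148994749339023 tz [ 0.0006 -0.0001 -1.    ] F [-2.0309 -0.2062  4.7023] open 0.05054437547191402 grip 2.557746064849198
```

```bash
python3 -m jog '[[0,0,0,0,0,0.1,0.18],[0,0,0,0,0,0,0.18]]'; python3 -m jog '[[0,0,0,0,0,0.1,0.18],[0,0,0,0,0,0,0.18]]'; python3 drum.py
```

```text
t: 10.45
tool_pos: [0.5709, -0.011, 0.0522]
tool_rot: [0.093, 3.14, -0.0]
contact_force: [-3.8, 0.3, 10.4]
opening: 0.0504
grip_force: 5.0
t: 10.7
tool_pos: [0.571, -0.0111, 0.0521]
tool_rot: [-0.093, -3.139, 0.0]
contact_force: [-12.9, 1.4, 24.8]
opening: 0.0504
grip_force: 12.4
blob [  169   154   185   170 14198]
drum top stand xyz [0.0016 0.0009 0.0769] res px [ 0.03 -0.03 -0.03  0.04]
```

```bash
python3 -m jog '[[0,0,0,0,0,-0.3,0.18],[0,0,0,0,0,-1,0.18],[0,0,0,0,0,-1,0.18],[0,0,0,0,0,-1,0.18],[0,0,0,0,0,-1,0.18]]'; python3 -m jog '[[0,0,0,0,0,0,-0.2]]' >/dev/null; python3 drum.py; python3 rel.py; python3 - <<'E'
import pickle,cv2
from h import *
o=np.array([.571,-.0103]);ex=np.array([-.9982,.06]);ey=np.array([-.06,-.9982])
w=pickle.load(open('w1.pkl','rb'));X=atz(w,((757-380)/.78125,147/.78125),.132)[:2]-o;print('peg',X@ex,X@ey)
X=atz(w,((682-380)/.78125,178/.78125),.092)[:2]-o;print('pivot',X@ex,X@ey)
w=pickle.load(open('w2.pkl','rb'))['img']
cv2.imwrite('pics/p5.png',cv2.resize(w,(800,600),interpolation=cv2.INTER_CUBIC)[:,:,::-1])
E
```

```text
t: 11.38
tool_pos: [0.5702, -0.011, 0.1767]
tool_rot: [-0.093, -3.139, -0.0]
contact_force: [0.2, 0.9, -0.0]
opening: 0.0502
grip_force: 0.0
blob [ 210  128  102  100 5496]
drum top stand xyz [0.0014 0.0012 0.0745] res px [-0.2   0.2   0.2  -0.21]
t 11.55 stand xyz -5.032738642207672e-05 0.0007924851348023232 0.17700713838483287 yaw err deg 0.036818284994543704 tz [ 0.0017 -0.0002 -1.    ] F [ 0.1814  0.0305 -0.13  ] open 0.0341172441105513 grip 0.0
peg 0.03630451117179865 -0.08771154307949204
pivot 0.0028801151352900256 -0.0683040403099284
```

View pics/p5.png

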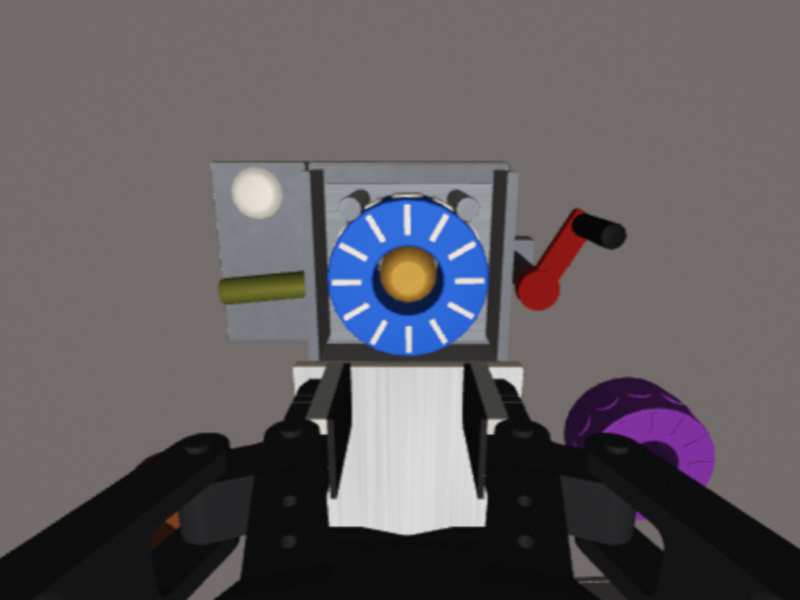

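The picture shows the magazine down over the spindle, centred at (408,275). The peg top is at (614,236) and the pivot at (539,289), so the peg is at about stand (36,-88). Next I grip the peg.

```bash
python3 -m jog '[[0,0,0,0.6,1,0,-0.2],[0,0,0,0.6,1,0,-0.2],[0,0,0,0,0.95,0,-0.2],[0,0,0,0,0,0,-0.2]]'; python3 rel.py; python3 - <<'E'
import pickle
from h import *
o=np.array([.571,-.0103]);ex=np.array([-.9982,.06]);ey=np.array([-.06,-.9982])
w=pickle.load(open('w2.pkl','rb'));X=atz(w,(614/1.5625,236/1.5625),.132)[:2]-o;print('peg',X@ex,X@ey)
E
```

```text
t: 12.05
tool_pos: [0.5384, 0.0808, 0.1742]
tool_rot: [-0.089, -3.137, 0.0]
contact_force: [0.4, 0.0, -0.0]
opening: 0.0344
grip_force: 0.0
t 12.05 stand xyz 0.03796951999008132 -0.08895219539756272 0.17418688637962151 yaw err deg 0.1918476535841788 tz [-0.0035 -0.     -1.    ] F [ 0.4218  0.0284 -0.0169] open 0.03439755097063665 grip 0.0
peg 0.03567459515955323 -0.08818880754617595
```

```bash
python3 -m jog '[[0,0,0,-0.06,0,0.8,-0.2],[0,0,0,0,0,0.9,-0.2],[0,0,0,0,0,0.8,-0.2],[0,0,0,0,0,0,-0.2]]'; python3 -m jog '[[0,0,0,0,0,0,-1],[0,0,0,0,0,0,-1],[0,0,0,0,0,0,-1]]' 20; python3 rel.py
```

```text
t: 12.55
tool_pos: [0.539, 0.0785, 0.0978]
tool_rot: [-0.094, -3.133, 0.001]
contact_force: [-0.4, -0.6, -0.3]
opening: 0.0344
grip_force: 0.0
t: 12.92
tool_pos: [0.542, 0.0793, 0.1024]
tool_rot: [0.093, 3.139, -0.0]
contact_force: [-0.1, 0.6, -1.7]
opening: 0.0099
grip_force: 19.6
t 12.925 stand xyz 0.034288598312373714 -0.08768264812676212 0.10244962909612654 yaw err deg 0.041758951879628504 tz [ 0.0012 -0.0001 -1.    ] F [-0.1208  0.5966 -1.6984] open 0.009896298272404588 grip 19.563665986061096
```

```bash
python3 -m jog '[[0,0,0,0.15,-0.44,0,-1],[0,0,0,0,-0.46,0,-1],[0,0,0,-0.17,-0.43,0,-1],[0,0,0,0,0,0,-1]]' 20; python3 rel.py; python3 -m jog '[[0,0,0,-0.3,-0.35,0,-1],[0,0,0,-0.41,-0.22,0,-1],[0,0,0,0,0,0,-1]]'; python3 rel.py;python3 -m jog '[[0,0,0,-0.43,-0.07,0,-1],[0,0,0,0,0,0,-1]]';python3 rel.py
```

```text
t: 13.42
tool_pos: [0.5396, 0.0382, 0.1022]
tool_rot: [-0.094, -3.139, 0.003]
contact_force: [-5.4, -2.3, 3.3]
opening: 0.0099
grip_force: 20.3
t 13.425 stand xyz 0.03426671382932859 -0.046500377958681886 0.10224500770757394 yaw err deg -0.0019702822547066775 tz [-0.001  -0.0018 -1.    ] F [-5.4275 -2.2822  3.2557] open 0.009877953548596632 grip 20.319787859916687
t: 13.8
tool_pos: [0.5621, 0.0207, 0.1022]
tool_rot: [0.094, 3.137, -0.0]
contact_force: [2.5, 0.7, 0.2]
opening: 0.0102
grip_force: 20.2
t 13.8 stand xyz 0.010696522690829973 -0.030418971749477053 0.10220313358496359 yaw err deg -0.005840031494575109 tz [ 0.0037 -0.0003 -1.    ] F [2.543  0.6854 0.1551] open 0.010175091720829036 grip 20.205725133419037
t: 14.05
tool_pos: [0.5745, 0.0183, 0.1021]
tool_rot: [0.093, 3.138, 0.0]
contact_force: [2.1, 0.7, 1.0]
opening: 0.0099
grip_force: 20.5
t 14.05 stand xyz -0.001813175022291633 -0.02872042052565711 0.10210760909882055 yaw err deg 0.02949484004520778 tz [ 0.0027 -0.     -1.    ] F [2.1193 0.7259 0.9675] open 0.009946028736093777 grip 20.45317143201828
```

Force is still only sliding friction, so I'll push on in small steps to find the keeper's stop.

```bash
python3 -m jog '[[0,0,0,-0.15,0,0,-1],[0,0,0,0,0,0,-1]]';python3 -m jog '[[0,0,0,-0.15,0,0,-1],[0,0,0,0,0,0,-1]]';python3 rel.py;python3 - <<'E'
from station import viewer
import cv2,pickle
w=viewer.get_image('wrist');pickle.dump(w,open('w3.pkl','wb'))
cv2.imwrite('pics/p6.png',cv2.resize(w['img'],(800,600),interpolation=cv2.INTER_CUBIC)[:,:,::-1])
E
```

```text
t: 14.3
tool_pos: [0.5751, 0.0182, 0.1018]
tool_rot: [-0.092, -3.133, 0.001]
contact_force: [-9.1, 0.9, 8.7]
opening: 0.0103
grip_force: 21.1
t: 14.55
tool_pos: [0.5789, 0.018, 0.101]
tool_rot: [-0.093, -3.132, 0.0]
contact_force: [-9.4, 0.2, 6.6]
opening: 0.0098
grip_force: 22.4
t 14.55 stand xyz -0.006170536624134483 -0.028699700631999878 0.100996820979965 yaw err deg 0.04771331853888113 tz [-0.008  0.    -1.   ] F [-9.3723  0.2454  6.591 ] open 0.009827545015195213 grip 22.436810731887817
```

View pics/p6.png

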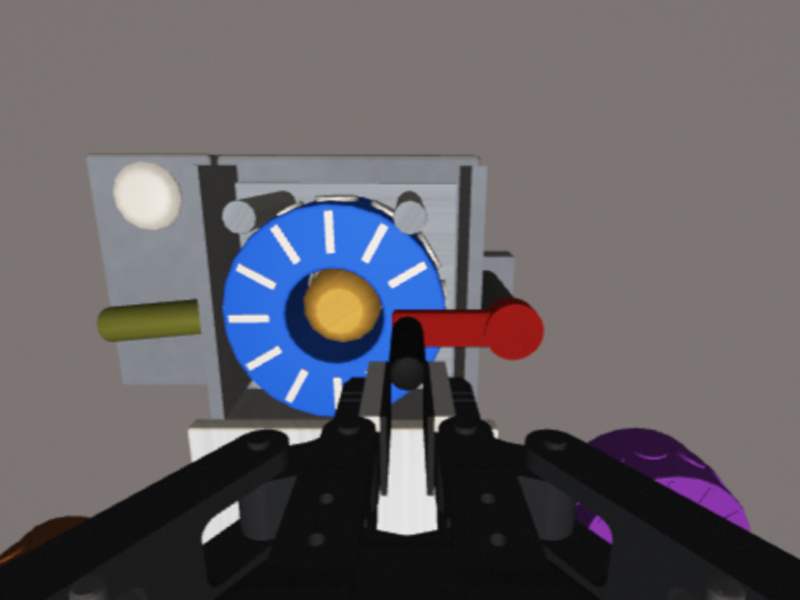

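The keeper arm runs straight along stand +y over the wall, from pivot (515,330) to peg base (405,325), and the force jumped at the stop. Now I release, rise and check.

```bash
python3 -m jog '[[0,0,0,0,0,0,-0.3],[0,0,0,0,0,0,-0.3],[0,0,0,0,0,-0.5,-0.3],[0,0,0,0,0,-1,-0.3],[0,0,0,0,0,-1,-0.3]]';python3 -m jog '[[0,0,0,0,0,-1,-0.3],[0,0,0,-0.7,0,-0.7,-0.3],[0,0,0,0,0,0,-0.3]]';python3 rel.py;python3 - <<'E'
from station import viewer
import cv2,pickle
w=viewer.get_image('wrist');pickle.dump(w,open('w4.pkl','wb'))
cv2.imwrite('pics/p7.png',cv2.resize(w['img'],(800,600),interpolation=cv2.INTER_CUBIC)[:,:,::-1])
E
```

```text
t: 15.22
tool_pos: [0.5822, 0.0176, 0.1786]
tool_rot: [0.093, 3.139, -0.0]
contact_force: [1.2, 0.6, -1.0]
opening: 0.03
grip_force: 0.0
t: 15.6
tool_pos: [0.605, 0.0162, 0.2314]
tool_rot: [0.093, 3.134, -0.001]
contact_force: [-0.5, 0.2, -0.6]
opening: 0.0298
grip_force: 0.0
t 15.6 stand xyz -0.03231198552695823 -0.0285212793498653 0.2313888871704617 yaw err deg 0.03422294276616209 tz [ 0.006  -0.0007 -1.    ] F [-0.4768  0.1567 -0.6232] open 0.029811324320123636 grip 0.0
```

View pics/p7.png

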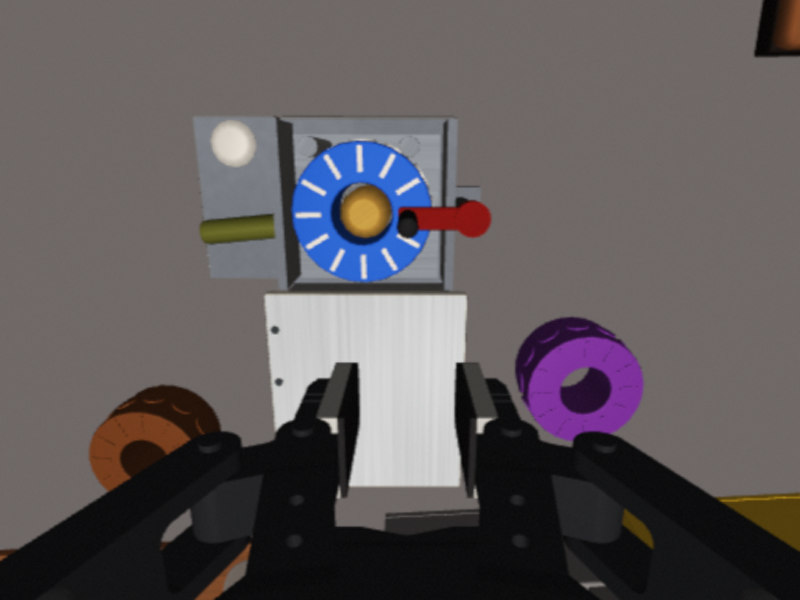

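The magazine is down over the spindle at (362,212). The keeper arm is parallel to the shelf edge from (473,219) to (402,219), and the toggle and button are undisturbed. Handing in.

```bash
python3 -c "
from station import finish_job;print(finish_job())"
```

```text
the job is handed in; nothing more can be done
None
```

The blue magazine is against the stops and pressed down over the spindle, the red keeper is swung fully in over it, and I handed the job in at about 15.7 s; no verdict came back.

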